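# Press the splined clutch key home on the examination turntable

### The job

Turn the turntable's black knob clockwise past its click so that the dust cover swings fully off the square splined socket. Then take the T-handled key from its wooden rest, turn it until its splines mesh with the socket, slide it home until its flange sits on the socket, and finish while still holding the key and pressing it down, so that the clutch stays released. Leave the bowl, saucer, glove box and pen cup where they are.

Things in the scene. Friction and masses are not known exactly. Their poses are not given: they have to be found in the camera images.
- socket (a point): Centre of the mouth of the splined socket, on top of a fixed 48 x 48 mm steel block, 70 mm above the table. It is an upright cross-shaped hole, 30 mm deep: two crossing slots 11 mm wide and 40 mm long, along this point's x and y (z up). The key fits at every quarter turn, with 2 mm play beside each rib. Hidden from above by the cover until that is swung away.
- unit: The fixed turntable unit: grey base 170 (x) x 355 (y) x 40 mm high. Origin at table height straight below the socket centre, axes as socket. The base runs from y = -130 to +225 mm. Turntable disc, 160 mm wide, top 52 mm above the table, centred at y = +135 mm; upright pivot of the cover and knob at y = -85 mm.
- knob_grip (a point): On the upright turning axis of the cover's knob, 100 mm above the table. The grip is a black plastic bar 14 mm thick (this point's x), 44 mm long (y), from 79 to 113 mm above the table. Under it the aluminium cover, 72 to 78 mm above the table: an arm 22 mm wide along this point's +y with a 56 mm disc centred 85 mm out. Bar and point turn with the cover.
- cover (a joint): Angle of knob and cover (rad): 0 = cover over the socket, growing clockwise seen from above, to a stop at 1.5 = swung fully aside. A spring click stop resists with at most about 0.2 N m up to 0.75 rad, then pulls the cover on to 1.5 and keeps it there; let go before that, it springs back to 0.
- key_grip (a point): Centre of the handle of the loose upright T-handled key (about 180 g, 83 mm tall): a black bar 60 mm long (this point's x), 16 mm thick (y), 26 mm high; z up. At the start 76 mm above the table, the key hanging by its flange in the rest. Home in the socket this point is 46 mm above socket.
- key_flange (a point): Centre of the underside of the key's round steel flange (46 mm wide, 5 mm thick), 46 mm below key_grip; a 16 mm neck joins them. Below the flange four ribs form a cross along this point's x and y (34 mm across, 7 mm thick, reaching 18 mm down; 31 and 5 mm in the lowest 3 mm), then a round tapered pilot, 10 mm wide, whose tip is 24 mm below the flange.
- rest: Fixed wooden rest for the key, 85 x 85 x 30 mm, origin at the centre of its underside on the table, with an upright 39 mm round hole in the middle. The key stands in it at any yaw; lift it at least 30 mm to clear the hole.
- plunger (a joint): How far the spring plunger at the bottom of the socket is pressed down (m): 0 at rest, its top then 15 mm below the socket mouth; about 0.009 with the key fully home. It pushes up with about 4 N at first and 8.5 N with the key home, so that the key pops up about 9 mm when not pressed.
- bowl_rim (a point): Centre of the mouth of the white ceramic bowl (110 mm wide, 45 mm high) that stands loose on the turntable disc; leave it alone.
- saucer_rim (a point): Centre of the rim of a white saucer, 120 mm wide and 18 mm high, on the table; leave it alone.
- glove_box: Cardboard glove box, 100 x 220 x 70 mm with a blue glove on top up to about 100 mm; origin at the centre of its underside, on the table beyond the unit; leave it alone.
- pen_cup_rim (a point): Centre of the mouth of an empty grey cup, 70 mm wide and 90 mm high, on the table; leave it alone.

How it is judged:
By the outcome, as a careful person would: the job done as asked, in the order asked, and still so for the second after the job is handed in, while the arm keeps its last pose, push and grip.
It also fails if it takes over 51 s, if anything falls off the work surface, if the arm or the gripper's body presses on something with over 40 N, if the wrist force passes 120 N, or if a joint passes its speed limit or range.

### The arm

A 7-joint arm with a two-finger parallel gripper is mounted at the origin on the work surface. World frame = base frame: x ahead of the robot, y to its left, z up, the work surface at z = 0. Lengths are in m, angles in degrees, forces in N, time in s.
With the tool pointing down it reaches from about 0.425 to 0.875 m from the base axis. Payload 4.7 kg.
Tool frame: the origin (TCP) lies midway between the tips of the shut fingers; the grasp point (between the pads) lies 19 mm behind it; z points along the fingers, y is the direction in which the jaws open and shut (so a half turn about z gives the same grasp; the last joint's range is limited). The gripper opens to 87 mm and grips with 3 to 60 N. Pads are 19 mm wide; open, the fingers measure 117 mm over their backs; the gripper's body (75 mm by 190 mm) begins 51 mm behind the grasp point.
Start: joints at [-64.452, 18.392, -4.016, 83.108, 1.295, 78.541, -3.26], TCP at [0.272, 0.59, 0.223] pointing down, gripper open.
Joint ranges: [-163.93, 163.93], [-17.29, 119.83], [-79.2, 71.16], [3.27, 140.29], [-89.18, 269.18], [5.43, 117.66], [-154.24, 154.24]. Speed limits (degrees/s): [147.25, 147.25, 180, 180, 180, 180, 180].

### API

Orientations are given as [roll, pitch, yaw] about the fixed x, y, z axes, in that order (R = Rz(yaw) Ry(pitch) Rx(roll)).
In Python, from cell import env gives the robot as it stands.
- The arm moves only by the tool apply_moves, never from a script. Its argument "targets" is a list of rows, each a list of 2 entries, a list of its own where there are three numbers: the shift along the world's x, y, z in mm, then the turn, a rotation vector about the world's x, y, z in rad. A call has 1 to 8 rows; each row is the pose to reach, as a shift and turn from the pose commanded when the call began; what a row does not reach only later rows make up. A row lasts 1/10 s, in which the tool goes at most 50 mm and 8.59 degrees, less where a joint would pass 70% of its speed; a pose out of reach is approached as far as the arm can. A call with a gripper value outside its range is refused whole. "hand" is the finger opening in mm, from 0 to 87, set as the call begins (left out, the last holds). The fingers move at their own pace and stop on an object; "squeeze" is the grip in N (left out, the last holds). Time passes only in rows, so rows that repeat a pose let the fingers close. It gives the time, the measured TCP pose, the force and the opening at its end, in the units of the state.
- env.get_obs(): the state, without advancing time (a new reading comes with each control period).
- env.read_camera(name): name is "scene" or "top" or "wrist"; returns a dict with "image" (420x560x3 uint8, red, green, blue), "camera_matrix" (3x3 intrinsics, pixels), "camera_from_world" (4x4, takes a point from world to camera coordinates); the wrist camera has in their place "mount" (4x4, takes a point from camera to tool coordinates, whose origin is the TCP and whose axes are the flange's). Camera axes: x right, y down, z forward; pixel columns grow to the right and rows downward; lengths in m; the calibration is good to about 2 mm. A picture is of the moment at which its call begins: read the wrist's pose just before it. There is no depth.
- env.sign_off(): hands the job in, once; it reports no verdict.
Trained networks look in a picture, given as the dict that the camera call returned (one of the last four; its "shot" number tells which), for a name from the list of things; names that differ only in an ending like _2 or _b are one class to them, and where a whole thing is asked for, a point or a joint stands for the part that bears it (a point fixed in the world has none). Each returns a list of dicts, best first, with "conf" (0 to 1); they miss things now and then, are a little off and sometimes report something else, mostly with a low value. They report only what shows in the picture. A call takes as long as a camera call.
- env.regions_of(picture, target): "region" (420x560 bool, what is visible of it) and "rect" ([left, top, right, bottom] in pixels, round what is visible of it).
The state is a dict: "time_s": time; "qpos": joint angles; "joint_velocities": joint speeds; "effort": joint torques, N m; "tool_pos": TCP position; "tool_rot": TCP orientation; "force": force on the tool from outside, world axes, zero at the start; "wrist_torque": the same for the moment, N m; "grip_width": finger opening in m.
Only numpy, scipy, OpenCV 4.12 (cv2) and the standard library are available. Lean on these libraries where they do the work, as an engineer would, in place of code of your own. Each camera call takes 0.05 s, during which the arm holds its last target. There are 200 camera calls.

## Working session

There is one attempt and no reset: what is moved stays moved. The work goes in short steps, Python scripts to look and compute and a tool call to move; the robot and the scene stay as the last step left them, time stands still between calls to the robot, and variables do not carry over. Pictures are saved under pics/ and viewed, about 8 in all and at most 12, crops included, and the job is handed in when it is done.

Besides the shell and the picture viewer there is one more tool, called after "Call:" as name(argument=value, ...) on one line, values as JSON. apply_moves: Moves the arm, as the interface text tells. Its arguments: {"type":"object","properties":{"targets":{"type":"array","items":{"type":"array"}},"hand":{"type":"number"},"squeeze":{"type":"number"}},"required":["targets"]}

```bash
mkdir -p pics; ls; cat > h.py <<'E'
from cell import env
import numpy as np, cv2
from scipy.spatial.transform import Rotation as R
def ray(p,uv,T=None):
    K=p["camera_matrix"]; M=np.linalg.inv(p["camera_from_world"]) if T is None else T
    d=M[:3,:3]@np.linalg.inv(K)@np.array([uv[0],uv[1],1.]); return M[:3,3],d
def atz(p,uv,z,T=None):
    o,d=ray(p,uv,T); return o+d*(z-o[2])/d[2]
def wristT(p,o):
    T=np.eye(4);T[:3,:3]=R.from_euler('xyz',o["tool_rot"],degrees=True).as_matrix();T[:3,3]=o["tool_pos"]
    return T@np.array(p["mount"])
def proj(p,X,T=None):
    M=np.array(p["camera_from_world"]) if T is None else np.linalg.inv(T)
    c=M[:3,:3]@X+M[:3,3]; q=p["camera_matrix"]@c; return q[:2]/q[2]
def save(p,n): cv2.imwrite(f"pics/{n}.png",p["image"][:,:,::-1])
E
python3 - <<'E'
from h import *
o=env.get_obs();print(o)
names=["unit","knob_grip","cover","key_grip","key_flange","rest","bowl_rim","saucer_rim","glove_box","pen_cup_rim"]
for c in ("top","scene"):
    p=env.read_camera(c);save(p,c+"0")
    print(c,np.linalg.inv(p["camera_from_world"])[:3,3])
    for n in names:
        for d in env.regions_of(p,n)[:2]:
            r=d["region"];v,u=np.nonzero(r);print(n,round(d["conf"],2),d["rect"],(u.mean().round(1),v.mean().round(1)),atz(p,(u.mean(),v.mean()),{"rest":.03,"unit":.04,"knob_grip":.113,"cover":.078,"key_grip":.089}.get(n,.05)).round(3) if len(u) else'')
E
```

```text
pics
{'time_s': 0.0, 'qpos': array([-64.4524189 ,  18.4389018 ,  -4.01514756,  83.17474037,
         1.29383597,  78.54181411,  -3.25832314]), 'joint_velocities': array([ 0.00923759, -0.09229438, -0.01822251,  0.00779707,  0.04671884,
        0.02579756,  0.01595007]), 'effort': array([ 1.09165820e-03, -4.91306126e+01, -4.03330754e-01, -3.12517869e+01,
       -6.40367414e-02,  4.38136433e-02,  1.66299019e-04]), 'tool_pos': array([0.27183233, 0.58981298, 0.22146467]), 'tool_rot': array([-1.79889722e+02,  4.79511773e-03,  1.55263250e+02]), 'force': array([-0.56350438,  0.08957705, -0.47497748]), 'wrist_torque': array([0.03160176, 0.08234121, 0.03673013]), 'grip_width': 0.08684965975792634}
top [ 0.4669781  -0.02645055  1.01559551]
unit 0.61 [146.7, 161.6, 315.0, 278.4] (np.float64(238.9), np.float64(216.6)) [0.545 0.095 0.04 ]
knob_grip 0.59 [233.2, 190.3, 296.4, 226.1] (np.float64(261.6), np.float64(204.9)) [0.563 0.038 0.113]
cover 0.97 [237.4, 189.7, 298.4, 225.1] (np.float64(262.0), np.float64(205.0)) [0.567 0.039 0.078]
key_grip 0.83 [411.3, 200.6, 434.6, 226.7] (np.float64(421.1)
[... 1352 characters left out ...]
.2, 141.2] (np.float64(235.5), np.float64(130.4)) [ 0.551 -0.294  0.089]
key_flange 0.64 [226.9, 120.4, 241.1, 142.8] (np.float64(235.7), np.float64(130.4)) [ 0.539 -0.325  0.05 ]
rest 0.67 [218.9, 124.8, 250.4, 151.8] (np.float64(237.2), np.float64(141.5)) [ 0.547 -0.298  0.03 ]
bowl_rim 0.68 [302.9, 239.1, 349.7, 280.3] (np.float64(327.4), np.float64(257.1)) [0.505 0.172 0.05 ]
saucer_rim 0.82 [380.3, 238.8, 425.6, 280.7] (np.float64(402.3), np.float64(259.1)) [0.333 0.266 0.05 ]
glove_box 0.77 [155.1, 176.8, 216.1, 262.1] (np.float64(183.9), np.float64(217.5)) [ 0.795 -0.11   0.05 ]
pen_cup_rim 0.71 [148.7, 131.5, 174.8, 164.6] (np.float64(162.7), np.float64(146.2)) [ 0.759 -0.368  0.05 ]
```

```bash
python3 - <<'E'
from h import *
im=cv2.imread("pics/top0.png")[150:290,130:460]
cv2.imwrite("pics/top0c.png",cv2.resize(im,None,fx=2.4,fy=2.4,interpolation=cv2.INTER_CUBIC))
E
```

```text
(no output)
```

View pics/top0c.png

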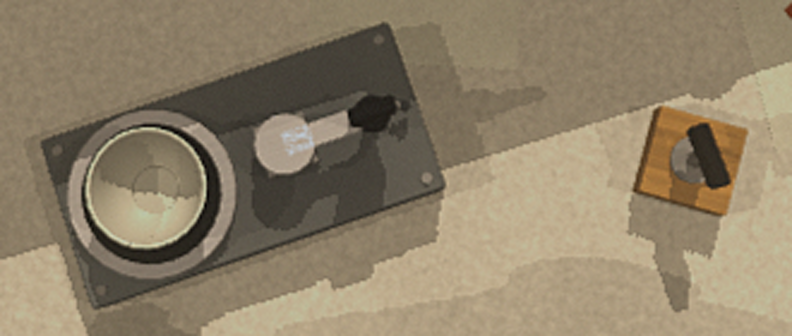

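The crop shows the unit tilted, with the knob at top-image pixel (285,197), the cover disc at (248,210) and the key bar at (425,215). Next I fit the unit from its base corners.

```bash
python3 - <<'E'
from h import *
p=env.read_camera("top")
f=lambda u,v,z:atz(p,(130+u/2.4,150+v/2.4),z)
C=np.array([f(u,v,.04) for u,v in [(386,23),(444,186),(96,306),(42,140)]])
L=np.array([[85,-130],[-85,-130],[-85,225],[85,225]])/1000
print(C.round(3),[np.linalg.norm(C[i]-C[i-1]).round(3) for i in range(4)])
A=L-L.mean(0);B=C[:,:2]-C[:,:2].mean(0);U,S,Vt=np.linalg.svd(A.T@B);Rm=Vt.T@U.T
t=C[:,:2].mean(0)-Rm@L.mean(0);print("yaw",np.degrees(np.arctan2(Rm[1,0],Rm[0,0])),"socket",t,"pivot",t+Rm@[0,-.085])
print("knob",f(372,113,.113),"disc",f(284,144,.078),"key",f(709,155,.089))
a,b=f(697,127,.089),f(720,185,.089);print(a,b,np.degrees(np.arctan2(*(b-a)[1::-1])),np.linalg.norm(b-a))
o=env.get_obs();print(o["qpos"],o["tool_pos"],p["camera_matrix"][0,0])
w=env.read_camera("wrist");print(np.array(w["mount"]).round(3),w["camera_matrix"].round(1))
E
```

```text
[[ 0.675 -0.026  0.04 ]
 [ 0.517 -0.078  0.04 ]
 [ 0.41   0.252  0.04 ]
 [ 0.568  0.305  0.04 ]] [np.float64(0.348), np.float64(0.166), np.float64(0.346), np.float64(0.167)]
yaw 18.032964539167143 socket [0.55741337 0.06819898] pivot [ 0.58372632 -0.0126257 ]
knob [ 0.57906119 -0.0120348   0.113     ] disc [0.55640498 0.0694865  0.078     ] key [ 0.53834192 -0.31278051  0.089     ]
[ 0.56375013 -0.30330687  0.089     ] [ 0.51131072 -0.32122339  0.089     ] -161.1366847266567 0.05541564216073553
[-64.45332759  18.39273119  -4.01631365  83.11000944   1.29493986
  78.54193448  -3.26078454] [0.27203576 0.59032869 0.22255582] 429.83177600584895
[[-0.    -0.968 -0.25   0.068]
 [ 1.    -0.    -0.    -0.001]
 [ 0.    -0.25   0.968 -0.163]
 [ 0.     0.     0.     1.   ]] [[300.2   0.  274.7]
 [  0.  300.2 205.3]
 [  0.    0.    1. ]]
```

Call:
apply_moves(targets=[[[310, -602, -20], [0, 0, -0.825]], [[310, -602, -20], [0, 0, -0.825]], [[310, -602, -20], [0, 0, -0.825]], [[310, -602, -20], [0, 0, -0.825]], [[310, -602, -20], [0, 0, -0.825]], [[310, -602, -20], [0, 0, -0.825]], [[310, -602, -20], [0, 0, -0.825]], [[310, -602, -20], [0, 0, -0.825]]], hand=60, squeeze=40)

```text
time_s: 2.0
tool_pos: [0.4558, 0.233, 0.2111]
tool_rot: [179.9, -0.0, 108.0]
force: [0.7, 0.3, -0.7]
grip_width: 0.0604
```

Call:
apply_moves(targets=[[[125, -246, -10], [0, 0, 0]], [[125, -246, -10], [0, 0, 0]], [[125, -246, -10], [0, 0, 0]], [[125, -246, -10], [0, 0, 0]], [[125, -246, -10], [0, 0, 0]], [[125, -246, -10], [0, 0, 0]], [[125, -246, -10], [0, 0, 0]]])

```text
time_s: 2.7
tool_pos: [0.581, -0.0169, 0.2008]
tool_rot: [-180.0, 0.2, 107.5]
force: [-0.8, 0.3, 0.0]
grip_width: 0.06
```

```bash
python3 - <<'E'
from h import *
o=env.get_obs();p=env.read_camera("wrist");save(p,"w1");T=wristT(p,o)
print(o["tool_pos"],o["tool_rot"],o["qpos"])
for n,z in (("knob_grip",.113),("cover",.078)):
    for d in env.regions_of(p,n)[:2]:
        v,u=np.nonzero(d["region"]);print(n,d["conf"],d["rect"],atz(p,(u.mean(),v.mean()),z,T))
E
```

```text
[ 0.58100829 -0.01692001  0.200799  ] [-1.79991674e+02  1.78936386e-01  1.07534355e+02] [-26.75194034  11.24889468  29.38679022  96.05892039  -5.53320175
  74.12719785  21.20914107]
knob_grip 0.81 [249.9, 69.9, 306.9, 229.0] [0.56466742 0.04250879 0.113     ]
cover 0.66 [248.1, 70.8, 309.4, 228.9] [0.56523371 0.04155939 0.078     ]
```

View pics/w1.png

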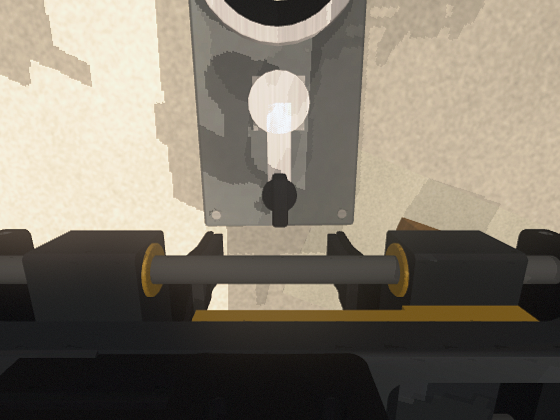

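The wrist view shows the knob bar centred near (280,199) and running vertically, with the cover disc at (279,102). The bar lines up with the jaws.

```bash
python3 - <<'E'
from h import *
o=env.get_obs();p=env.read_camera("wrist");T=wristT(p,o)
print("knob",atz(p,(280,200),.113,T),"disc",atz(p,(279,102),.078,T))
a,b=atz(p,(280,227),.113,T),atz(p,(280,174),.113,T);print(a,b,np.linalg.norm(a-b))
g=cv2.cvtColor(p["image"],cv2.COLOR_RGB2GRAY)
for r in (178,215,222): print(r,g[r,262:300])
C=[atz(p,c,.04,T)[:2] for c in ((205,226),(354,223))]
for r in (140,200):print(r,g[r,195:215],g[r,345:370])
print(C,np.linalg.norm(C[0]-C[1]),(C[0]+C[1])/2)
E
```

```text
knob [ 0.58113512 -0.00212292  0.113     ] disc [0.55487781 0.07634515 0.078     ]
[ 0.58880199 -0.02532307  0.113     ] [0.57407899 0.0192291  0.113     ] 0.04692187786201034
178 [ 87 114 121 119 128 164 170 169 169 166 170 170 156 154 151 151 148 149
 210 213 206 205 210 213 212 213 210 187 131 123 124 123 124 123 124 124
 123 125]
215 [ 94  92  95  86  57  46  44  44  44  44  46  49  50  51  50  48  50  49
  50  50  49  49  50  51  46  46  46  50  77 102 103 101 100 101 102 100
 101 101]
222 [124 124 125 126 125 125 124 128 106  54  43  46  49  49  49  50  50  49
  48  49  48  50  49  47  67 101 105 104 102 102 102 101 101 103 101 103
 104 102]
140 [186 185 190 113  96 102 105 105 105 106 105 105 105 104 105 105 105 103
 102 100] [102 104 104 103 104 103 103 105 104 106 103  95  97 160 168 164 165 180
 186 188 190 191 190 188 188]
200 [182 182 181 182 184 188 189 118 114 136 139 138 137 135 136 136 136 136
 135 135] [103 102 104 103 102 103 101  96 101 166 170 172 185 187 187 184 187 188
 187 186 187 189 187 191 193]
[array([ 0.51633581, -0.07345316]), array([ 0.675846  , -0.01775441])] 0.16895517326862017 [ 0.59609091 -0.04560379]
```

```bash
python3 - <<'E'
from h import *
o=env.get_obs();p=env.read_camera("wrist");T=wristT(p,o);save(p,"w2")
print(o["tool_pos"],o["tool_rot"])
g=cv2.cvtColor(p["image"],cv2.COLOR_RGB2GRAY)
q=cv2.imread("pics/w1.png",0)
s,_=cv2.phaseCorrelate(np.float32(q[40:225,180:380]),np.float32(g[40:225,180:380]));print("shift",s)
m=((g[150:233,255:305]<62)*255).astype(np.uint8);n,l,st,ce=cv2.connectedComponentsWithStats(m);i=1+np.argmax(st[1:,4]);print(st[i],ce[i]+[255,150])
x,y,w,h,_=st[i]
for v in range(150+y,150+y+h,4): c=np.nonzero(m[v-150])[0]+255; print(v,c.min(),c.max())
s=np.array(s)
print("knob",atz(p,np.array((280,200))+s,.113,T),"disc",atz(p,np.array((279,102))+s,.078,T))
print([atz(p,np.array(c)+s,.04,T)[:2] for c in ((205,226),(354,223))])
E
```

```text
[ 0.5797493  -0.009089    0.20068068] [-1.79998800e+02 -6.64647609e-02  1.08135872e+02]
shift (-0.573819074920479, 9.580282183427585)
[   6   32   34   51 1174] [277.74190801 205.94378194]
182 274 282
186 271 285
190 268 287
194 263 292
198 262 293
202 261 294
206 261 294
210 262 293
214 265 290
218 270 286
222 271 285
226 271 285
230 271 285
knob [ 0.58330031 -0.00970456  0.113     ] disc [0.55681737 0.06898803 0.078     ]
[array([ 0.51870598, -0.08423201]), array([ 0.6795064 , -0.02780497])]
```

Call:
apply_moves(targets=[[[2, -2, -50], [0, 0, 0.005]], [[2, -2, -90], [0, 0, 0.005]], [[2, -2, -115], [0, 0, 0.005]], [[2, -2, -115], [0, 0, 0.005]], [[2, -2, -115], [0, 0, 0.005]]])

```text
time_s: 3.45
tool_pos: [0.5822, -0.0119, 0.0864]
tool_rot: [180.0, -0.0, 108.4]
force: [0.9, -0.2, 0.2]
grip_width: 0.0598
```

Call:
apply_moves(targets=[[[0, 0, 0], [0, 0, 0]], [[0, 0, 0], [0, 0, 0]], [[0, 0, 0], [0, 0, 0]], [[0, 0, 0], [0, 0, 0]], [[0, 0, 0], [0, 0, 0]]], hand=0, squeeze=35)

```text
time_s: 3.95
tool_pos: [0.5823, -0.0131, 0.0862]
tool_rot: [180.0, 0.0, 108.3]
force: [0.8, -0.6, -0.2]
grip_width: 0.028
```

Call:
apply_moves(targets=[[[0, 0, 0], [0, 0, 0]], [[0, 0, 0], [0, 0, 0]], [[0, 0, 0], [0, 0, 0]]])

```text
time_s: 4.25
tool_pos: [0.5842, -0.0125, 0.086]
tool_rot: [179.7, 0.1, 108.3]
force: [6.2, 0.7, -3.2]
grip_width: 0.0139
```

Call:
apply_moves(targets=[[[2, 0, 0], [0, 0, -0.12]], [[2, 0, 0], [0, 0, -0.24]], [[2, 0, 0], [0, 0, -0.36]], [[2, 0, 0], [0, 0, -0.48]], [[2, 0, 0], [0, 0, -0.6]], [[2, 0, 0], [0, 0, -0.72]], [[2, 0, 0], [0, 0, -0.84]], [[2, 0, 0], [0, 0, -0.96]]])

```text
time_s: 5.05
tool_pos: [0.5829, -0.0123, 0.086]
tool_rot: [-179.8, 0.0, 53.0]
force: [-4.6, 1.9, 3.9]
grip_width: 0.014
```

Call:
apply_moves(targets=[[[0, 0, 0], [0, 0, -0.12]], [[0, 0, 0], [0, 0, -0.24]], [[0, 0, 0], [0, 0, -0.36]], [[0, 0, 0], [0, 0, -0.48]], [[0, 0, 0], [0, 0, -0.53]], [[0, 0, 0], [0, 0, -0.53]]])

```text
time_s: 5.65
tool_pos: [0.5825, -0.0117, 0.086]
tool_rot: [-179.8, 0.2, 22.9]
force: [-4.9, 3.5, 6.9]
grip_width: 0.0137
```

Call:
apply_moves(targets=[[[0, 0, 0], [0, 0, 0]], [[0, 0, 0], [0, 0, 0]], [[0, 0, 0], [0, 0, 0]], [[0, 0, 40], [0, 0, 0]], [[0, 0, 90], [0, 0, 0]], [[0, -10, 125], [0, 0, 0]], [[0, -60, 125], [0, 0, 0]]], hand=65)

```text
time_s: 6.35
tool_pos: [0.5887, -0.0669, 0.216]
tool_rot: [180.0, -0.6, 23.6]
force: [1.4, -0.6, -0.2]
grip_width: 0.0602
```

```bash
python3 - <<'E'
from h import *
p=env.read_camera("top");save(p,"top1")
o=env.get_obs();print(o["tool_pos"],o["tool_rot"],o["force"])
im=p["image"][150:290,190:460,::-1]
cv2.imwrite("pics/top1c.png",cv2.resize(im,None,fx=2.8,fy=2.8,interpolation=cv2.INTER_CUBIC))
for n in("cover","rest","key_grip"):
  for d in env.regions_of(p,n)[:1]: print(n,d["conf"],d["rect"])
E
```

```text
[ 0.58517462 -0.08302368  0.21432528] [179.55010547  -0.22854827  22.61781403] [-0.88407805 -7.96101415 -0.53938869]
cover 0.85 [257.5, 150.4, 284.2, 174.4]
rest 0.71 [393.3, 194.7, 441.3, 237.6]
key_grip 0.56 [408.9, 202.6, 432.5, 230.0]
```

View pics/top1c.png

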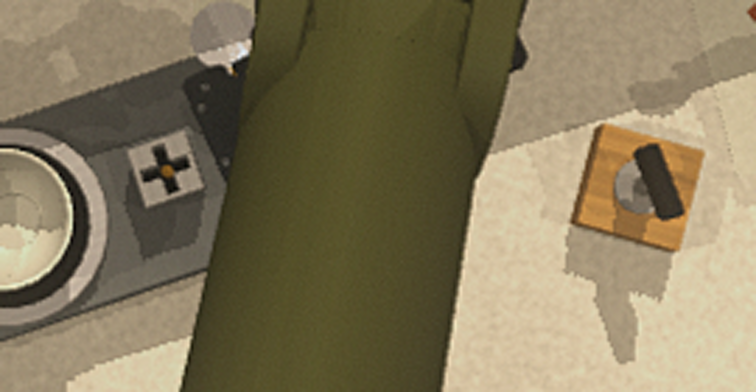

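The cover is off. The cross socket shows at about (249,211) in the top image, and the key bar is at (425,215).

Call:
apply_moves(targets=[[[-45, -240, -10], [0, 0, -0.06]], [[-45, -240, -10], [0, 0, -0.06]], [[-45, -240, -10], [0, 0, -0.06]], [[-45, -240, -10], [0, 0, -0.06]], [[-45, -240, -10], [0, 0, -0.06]], [[-45, -240, -10], [0, 0, -0.06]], [[-45, -240, -10], [0, 0, -0.06]], [[-45, -240, -10], [0, 0, -0.06]]])

```text
time_s: 7.35
tool_pos: [0.5402, -0.3106, 0.2]
tool_rot: [-179.9, -0.0, 19.6]
force: [0.3, 0.1, 0.3]
grip_width: 0.0652
```

```bash
python3 - <<'E'
from h import *
env.read_camera("top")
p=env.read_camera("top");save(p,"top2")
f=lambda u,v,z:atz(p,(190+u/2.8,150+v/2.8),z)
print("socket",f(166,172,.07),"key",f(659,182,.089),"rest",f(638,187,.03))
o=env.get_obs();w=env.read_camera("wrist");T=wristT(w,o);save(w,"w3");print(o["tool_pos"],o["tool_rot"],o["qpos"])
for n,z in (("key_grip",.089),("key_flange",.05),("rest",.03)):
    for d in env.regions_of(w,n)[:1]:
        v,u=np.nonzero(d["region"]);print(n,d["conf"],d["rect"],atz(w,(u.mean(),v.mean()),z,T))
E
```

```text
socket [0.5539537 0.0682214 0.07     ] key [ 0.53744657 -0.3126095   0.089     ] rest [ 0.53815616 -0.31359862  0.03      ]
[ 0.54037629 -0.31047977  0.20034538] [-1.79933669e+02 -1.29036565e-02  1.96969688e+01] [-12.94864362  21.19184587  51.52952416  90.50866017 -16.96570906
  76.56829176 -29.62249546]
key_grip 0.86 [261.5, 169.6, 299.5, 234.7] [ 0.54472702 -0.31511252  0.089     ]
key_flange 0.56 [258.9, 171.4, 298.1, 235.5] [ 0.53603611 -0.31861194  0.05      ]
rest 0.66 [230.0, 139.8, 330.1, 241.5] [ 0.5448592  -0.31571506  0.03      ]
```

View pics/w3.png

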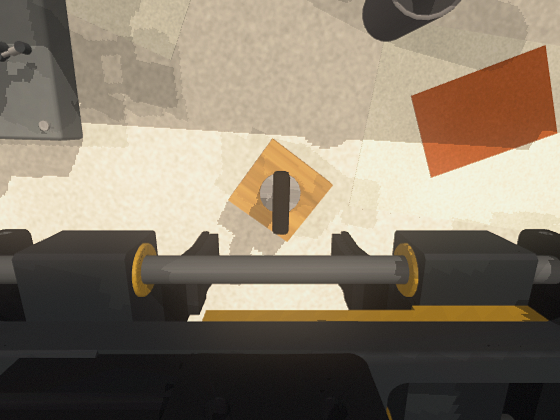

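```bash
python3 - <<'E'
from h import *
o=env.get_obs();w=env.read_camera("wrist");T=wristT(w,o)
d=env.regions_of(w,"key_grip")[0]
g=cv2.cvtColor(w["image"],cv2.COLOR_RGB2GRAY)
m=((g<75)*255).astype(np.uint8);m[:160]=0;m[236:]=0;m[:,:255]=0;m[:,310:]=0
n,l,st,ce=cv2.connectedComponentsWithStats(m);i=1+np.argmax(st[1:,4])
pts=np.argwhere(l==i)[:,::-1].astype(np.float32);r=cv2.minAreaRect(pts);print(st[i],r)
rows=[]
for v in range(168,238,3):
    c=np.nonzero(l[v]==i)[0]
    if len(c): print(v,c.min(),c.max()); rows.append((v,(c.min()+c.max())/2))
rows=np.array(rows[2:-2]);k=np.polyfit(rows[:,0],rows[:,1],1)
b=np.polyval(k,[180,228])
A=atz(w,(b[0],180),.089,T);B=atz(w,(b[1],228),.089,T);print("yaw",np.degrees(np.arctan2(*(A-B)[1::-1])))
vb=st[i][1]+st[i][3];vt=st[i][1];E=atz(w,(np.polyval(k,vb),vb),.089,T);F=atz(w,(np.polyval(k,vt),vt),.063,T);F2=atz(w,(np.polyval(k,vt),vt),.089,T)
print(E,F,F2,np.linalg.norm(E-F),np.linalg.norm(E-F2),(E+F)/2)
E
```

```text
[272 170  17  63 968] ((280.0, 201.0), (62.0, 16.0), 90.0)
171 273 286
174 273 287
177 272 288
180 272 288
183 272 287
186 272 287
189 272 287
192 272 287
195 272 287
198 272 287
201 272 287
204 272 287
207 272 287
210 272 287
213 272 287
216 272 286
219 272 286
222 272 286
225 272 286
228 272 286
231 273 285
yaw 18.853013849151733
[ 0.5115712  -0.32745805  0.089     ] [ 0.56637939 -0.30927584  0.063     ] [ 0.56956461 -0.30765559  0.089     ] 0.06332874190459299 0.06128110120792714 [ 0.53897529 -0.31836695  0.076     ]
```

Call:
apply_moves(targets=[[[-1, -5, -50], [0, 0, -0.012]], [[-1, -5, -95], [0, 0, -0.012]], [[-1, -5, -130], [0, 0, -0.012]], [[-1, -5, -142], [0, 0, -0.012]], [[-1, -5, -142], [0, 0, -0.012]]])

```text
time_s: 8.25
tool_pos: [0.5372, -0.3175, 0.0574]
tool_rot: [-179.9, 0.2, 18.8]
force: [0.2, 0.0, -0.1]
grip_width: 0.0653
```

Call:
apply_moves(targets=[[[0, 0, 0], [0, 0, 0]], [[0, 0, 0], [0, 0, 0]], [[0, 0, 0], [0, 0, 0]], [[0, 0, 0], [0, 0, 0]], [[0, 0, 0], [0, 0, 0]], [[0, 0, 0], [0, 0, 0]], [[0, 0, 0], [0, 0, 0]], [[0, 0, 0], [0, 0, 0]]], hand=0, squeeze=50)

```text
time_s: 9.05
tool_pos: [0.5381, -0.318, 0.0588]
tool_rot: [-180.0, 0.0, 18.8]
force: [-0.9, 0.2, 0.5]
grip_width: 0.0156
```

Call:
apply_moves(targets=[[[0, 0, 40], [0, 0, 0]], [[0, 0, 80], [0, 0, 0]], [[0, 10, 120], [0, 0, 0]], [[-5, 50, 141], [0, 0, 0]], [[-10, 95, 141], [0, 0, 0]], [[-15, 140, 141], [0, 0, 0]], [[-20, 185, 141], [0, 0, 0]], [[-25, 230, 141], [0, 0, 0]]])

```text
time_s: 9.85
tool_pos: [0.5122, -0.0864, 0.1994]
tool_rot: [-180.0, 0.0, 18.8]
force: [0.8, 0.9, -2.6]
grip_width: 0.0156
```

Call:
apply_moves(targets=[[[-4, 45, 0], [0, 0, 0]], [[-6, 90, 0], [0, 0, 0]], [[-6, 130, 0], [0, 0, 0]], [[-6, 140, 0], [0, 0, 0]], [[-6, 140, 0], [0, 0, 0]], [[-6, 140, 0], [0, 0, 0]], [[-6, 140, 0], [0, 0, 0]]])

```text
time_s: 10.55
tool_pos: [0.5072, 0.0495, 0.1997]
tool_rot: [180.0, 0.0, 18.6]
force: [-0.1, -0.9, -2.6]
grip_width: 0.0157
```

```bash
python3 - <<'E'
from h import *
o=env.get_obs();w=env.read_camera("wrist");T=wristT(w,o);save(w,"w4");print(o["tool_pos"],o["tool_rot"],o["qpos"],o["grip_width"])
X=np.array([.5545,.068,.07]);print(proj(w,X,T))
p=env.read_camera("top");save(p,"top3")
E
```

```text
[0.50718989 0.04953891 0.19970513] [1.79963944e+02 2.07941225e-02 1.85821765e+01] [-48.70216528   1.31947972  41.09156263 105.88212868  -0.86504102
  73.13872715 -78.78481837] 0.015726242483865963
[270.85496638 145.377179  ]
```

View pics/w4.png

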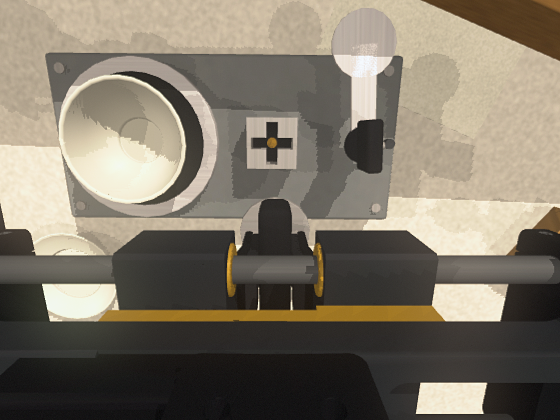

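The key is held upright between the fingers, its bar top at (275,200) and its flange visible. The socket cross is clear at (272,143), aligned with the image axes, and the cover is fully aside. Now I refine the socket centre and yaw and the key's offset in the hand.

```bash
python3 - <<'E'
from h import *
o=env.get_obs();w=env.read_camera("wrist");T=wristT(w,o);save(w,"w5");print(o["tool_pos"],o["tool_rot"])
im=w["image"].astype(int);g=cv2.cvtColor(w["image"],cv2.COLOR_RGB2GRAY)
m=((g>150)*255).astype(np.uint8);m[:105]=0;m[180:]=0;m[:,:235]=0;m[:,310:]=0
m=cv2.morphologyEx(m,cv2.MORPH_OPEN,np.ones((3,3)))
n,l,st,ce=cv2.connectedComponentsWithStats(m);i=1+np.argmax(st[1:,4]);c=np.argwhere(l==i)[:,::-1].astype(np.float32)
r=cv2.minAreaRect(c);B=cv2.boxPoints(r);print(st[i],r)
W=np.array([atz(w,b,.07,T)[:2] for b in B]);print("block",W.mean(0),[np.linalg.norm(W[k]-W[k-1]).round(4) for k in range(4)],[np.degrees(np.arctan2(*(W[k]-W[k-1])[::-1])).round(2)%90 for k in range(4)])
d=((g<75)*255).astype(np.uint8);d[:120]=0;d[167:]=0;d[:,:250]=0;d[:,:][:,295:]=0
pt=np.argwhere(d>0);print("cross bbox",pt.min(0),pt.max(0))
# arms: extreme rows/cols midpoints
sel=lambda v0,v1,u0,u1:np.argwhere(d[v0:v1,u0:u1]>0)+[v0,u0]
y0,x0=pt.min(0);y1,x1=pt.max(0)
A=[sel(y0+1,y0+7,250,295).mean(0),sel(y1-6,y1,250,295).mean(0),sel(120,167,x0+1,x0+7).mean(0),sel(120,167,x1-6,x1).mean(0)]
Wp=[atz(w,a[::-1],.07,T)[:2] for a in A];print([a.round(1) for a in A],"cross centre",np.mean(Wp,0))
print("yaws",np.degrees(np.arctan2(*(Wp[0]-Wp[1])[::-1])),np.degrees(np.arctan2(*(Wp[3]-Wp[2])[::-1]))+90)
Tt=np.eye(4);Tt[:3,:3]=R.from_euler('xyz',o["tool_rot"],degrees=True).as_matrix();Tt[:3,3]=o["tool_pos"]
t2=lambda x,y,z:proj(w,(Tt@[x,y,z,1])[:3],T)
for x in (.028,.03,.032): print(x,"bar end low/top",t2(x,0,-.004),t2(x,0,-.030))
for x in (.021,.023,.025): print("flange",t2(x,0,.029),t2(0,x,.024),t2(0,-x,.024))
print("bar col",[(v,np.nonzero(g[v,255:300]<65)[0][[0,-1]]+255) for v in (200,204,210,216,224)])
print("col 272-280 rows",g[190:215,275])
big=cv2.resize(w["image"][110:240,210:350,::-1],None,fx=4.4,fy=4.4,interpolation=cv2.INTER_CUBIC);cv2.imwrite("pics/w5c.png",big)
E
```

```text
[0.50719551 0.05005324 0.1997546 ] [1.79986063e+02 8.45141725e-03 1.86077156e+01]
[ 247  118   51   51 1744] ((272.0, 143.0), (49.99999237060547, 49.99999237060547), 0.0)
block [0.55652005 0.06810601] [np.float64(0.0489), np.float64(0.047), np.float64(0.0469), np.float64(0.047)] [np.float64(18.58), np.float64(17.26), np.float64(18.590000000000003), np.float64(19.650000000000006)]
cross bbox [123 253] [161 292]
[array([126.5, 272. ]), array([157.6, 272.2]), array([142.5, 256.5]), array([142.5, 288.5])] cross centre [0.55763346 0.06816528]
yaws 18.912239909433012 18.584164857330336
0.028 bar end low/top [272.63146305 201.66843481] [272.27524511 215.05383351]
0.03 bar end low/top [272.62383561 198.10674114] [272.264945   210.89334976]
0.032 bar end low/top [272.6161614 194.5232046] [272.25457019 206.70269814]
flange [272.97117638 200.04470707] [304.77327418 232.70944393] [241.20325557 232.73700103]
flange [272.96571226 197.08692229] [307.80036073 232.70813171] [238.17605463 232.7383133 ]
flange [272.96022036 194.11410272] [310.82744208 232.70681949] [235.14884849 232.73962557]
bar col [(200, array([264, 285])), (204, array([261, 288])), (210, array([260, 290])), (216, array([259, 291])), (224, array([259, 291]))]
col 272-280 rows [100 100 100 101 101 101 106 151 164  35  41  46  45  45  45  45  44  43
  45  46  48  49  47  46  47]
```

View pics/w5c.png

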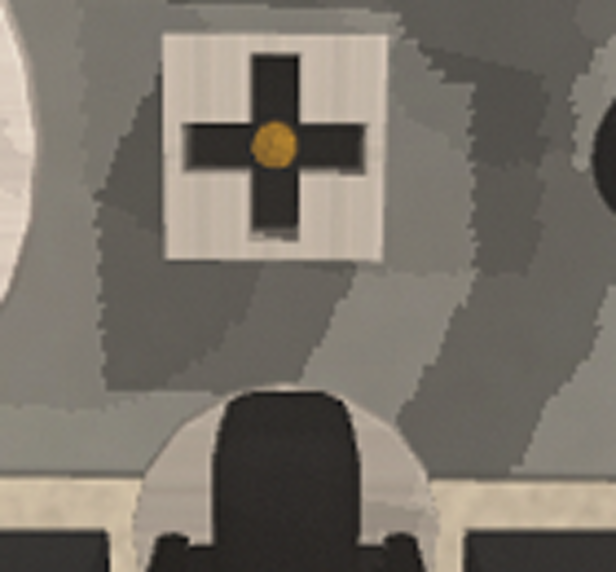

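Call:
apply_moves(targets=[[[45, 17, 0], [0, 0, 0]], [[49, 19, -20], [0, 0, 0.002]], [[49, 19, -50], [0, 0, 0.002]], [[49, 19, -68], [0, 0, 0.002]], [[49, 19, -68], [0, 0, 0.002]], [[49, 19, -68], [0, 0, 0.002]], [[49, 19, -68], [0, 0, 0.002]]])

```text
time_s: 11.4
tool_pos: [0.5572, 0.0707, 0.1333]
tool_rot: [180.0, -0.1, 18.9]
force: [0.3, -0.7, -1.5]
grip_width: 0.0157
```

```bash
python3 - <<'E'
from h import *
p=env.read_camera("scene");save(p,"s2")
o=env.get_obs();print(o["tool_pos"],o["tool_rot"],o["force"],o["wrist_torque"])
X=np.array([.557,.068,.07]);u,v=proj(p,X).astype(int);print(u,v)
w=env.read_camera("wrist");save(w,"w6")
a=cv2.resize(p["image"][v-45:v+35,u-45:u+45,::-1],(450,400),interpolation=cv2.INTER_CUBIC)
b=cv2.resize(w["image"][130:250,215:335,::-1],(350,350),interpolation=cv2.INTER_CUBIC)
c=np.zeros((400,800,3),np.uint8);c[:,:450]=a;c[:350,450:]=b;cv2.imwrite("pics/c6.png",c)
E
```

```text
[0.55719395 0.07084209 0.13334663] [-1.79999377e+02 -1.56255447e-01  1.88808246e+01] [-1.70619278  0.33433338 -1.05537929] [-0.02004837  0.1503407   0.07413551]
291 230
```

View pics/c6.png

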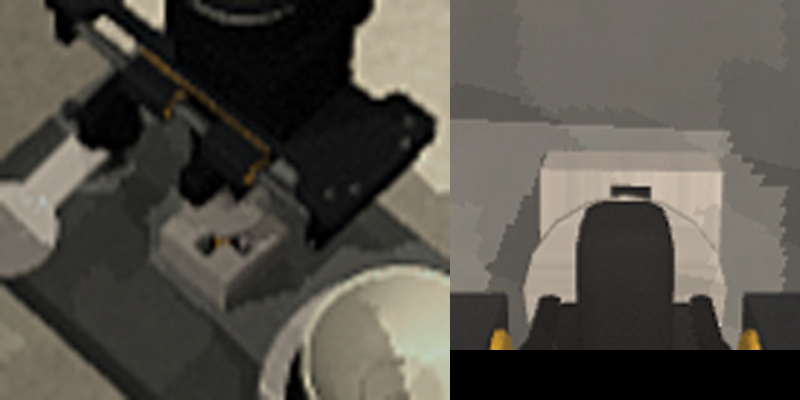

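The wrist crop shows the key about 1.5 mm off the socket centre along the jaw axis, which matches the arm's hold error. I'll check the other axis from the slot's far end.

```bash
python3 - <<'E'
from h import *
o=env.get_obs();w=env.read_camera("wrist");T=wristT(w,o);print(o["tool_pos"],o["tool_rot"])
g=cv2.cvtColor(w["image"],cv2.COLOR_RGB2GRAY)
print("col277 rows180-206",g[180:206,277],"col255",g[180:206,255])
r=g[193:197,240:315].min(0);print("slot row",g[195,262:292],"block row190",g[190,240:250],g[190,302:318])
a=np.radians(18.7);ux=np.array([np.cos(a),np.sin(a),0])
S=np.array([.557,.068,.07])
for k in (.02,.024): print(k,proj(w,S+ux*k,T))
uy=np.array([-ux[1],ux[0],0])
print("block sides",proj(w,S+ux*.022+uy*.024,T),proj(w,S+ux*.022-uy*.024,T))
E
```

```text
[0.55707556 0.0709483  0.13324336] [-1.79991301e+02 -1.48657758e-01  1.88864264e+01]
col277 rows180-206 [127 130 148 149 148 149 147 150 161 185 184 185 181 137  37  42  62 130
 159  38  45  48  47  47  47  46] col255 [119 128 146 147 147 147 146 148 166 170 169 169 168 169 168 168 168 168
 168 169 169 168 166 146 146 181]
slot row [175 174 174 173 175 179 183 185  88  41  42  40  40  41  42  42  41  42
  43  42  40  73 159 190 191 191 189 187 185 187] block row190 [122 122 122 122 117 104 172 180 178 177] [188 188 187 188 194 194 164 121 115 116 117 117 116 117 117 117]
0.02 [276.89572031 192.43676684]
0.024 [276.9202384  187.33835952]
block sides [245.74077988 189.80565817] [308.07030559 189.98038156]
```

Call:
apply_moves(targets=[[[-1, -1.5, -3], [0, 0, -0.003]], [[-1, -1.5, -7], [0, 0, -0.003]], [[-1, -1.5, -11], [0, 0, -0.003]], [[-1, -1.5, -15], [0, 0, -0.003]], [[-1, -1.5, -18], [0, 0, -0.003]], [[-1, -1.5, -21], [0, 0, -0.003]], [[-1, -1.5, -21], [0, 0, -0.003]]])

```text
time_s: 12.25
tool_pos: [0.5548, 0.0693, 0.1102]
tool_rot: [180.0, 0.1, 18.7]
force: [0.0, 0.1, -2.2]
grip_width: 0.0157
```

Call:
apply_moves(targets=[[[1, 0, -2], [0, 0, 0]], [[1, 0, -5], [0, 0, 0]], [[1, 0, -8], [0, 0, 0]], [[1, 0, -11], [0, 0, 0]], [[1, 0, -12], [0, 0, 0]], [[1, 0, -12], [0, 0, 0]], [[1, 0, -12], [0, 0, 0]]])

```text
time_s: 12.95
tool_pos: [0.5568, 0.0694, 0.0995]
tool_rot: [180.0, -0.1, 18.7]
force: [-0.6, -0.5, 5.9]
grip_width: 0.0152
```

Call:
apply_moves(targets=[[[0, 0, -2], [0, 0, 0]], [[0, 0, -4], [0, 0, 0]], [[0, 0, -4], [0, 0, 0]], [[0, 0, -4], [0, 0, 0]]], squeeze=60)

```text
time_s: 13.35
tool_pos: [0.5569, 0.0695, 0.0986]
tool_rot: [-179.9, -0.1, 18.7]
force: [-9.5, -1.0, 26.8]
grip_width: 0.0156
```

Call:
apply_moves(targets=[[[-1, 0, 1], [0, 0, 0]], [[-1, 0, 1], [0, 0, 0]], [[-1, 0, 1], [0, 0, 0]], [[-1, 0, 1], [0, 0, 0]]])

```text
time_s: 13.75
tool_pos: [0.5568, 0.0695, 0.0987]
tool_rot: [-180.0, -0.2, 18.7]
force: [-4.9, -0.4, 17.7]
grip_width: 0.0157
```

```bash
python3 - <<'E'
from h import *
p=env.read_camera("scene");u,v=proj(p,np.array([.557,.068,.09])).astype(int)
w=env.read_camera("wrist");o=env.get_obs();print(o["time_s"],o["tool_pos"],o["tool_rot"],o["force"],o["grip_width"])
a=cv2.resize(p["image"][v-60:v+60,u-75:u+75,::-1],(400,320),interpolation=cv2.INTER_CUBIC)
b=cv2.resize(w["image"][:,:,::-1],(400,300));c=np.zeros((320,800,3),np.uint8);c[:,:400]=a;c[:300,400:]=b;cv2.imwrite("pics/c7.png",c)
E
```

```text
13.85 [0.55685446 0.06947809 0.09867969] [-179.97554731   -0.20599471   18.71836804] [-3.62933322 -1.31734418 17.01775553] 0.015387392009675583
```

View pics/c7.png

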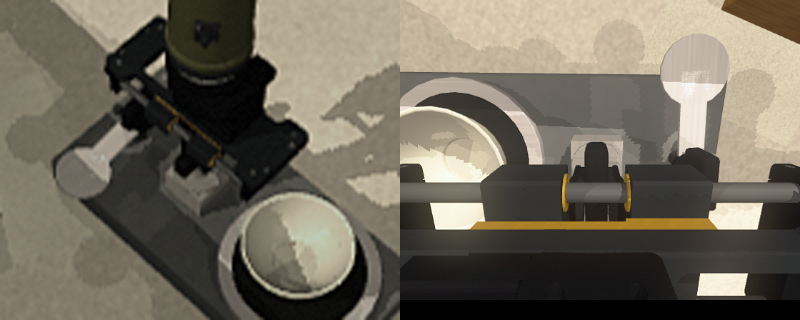

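The flange sits on the block, the cover is fully aside and the bowl is untouched. The tool met a firm stop at the expected height and is now pressing steadily with about 19 N net.

```bash
python3 -c "
from cell import env
print(env.sign_off())"
```

```text
the job is handed in; nothing more can be done
None
```

I turned the knob clockwise about 1.49 rad, past its click, and the cover now stands fully off the socket. I then took the key from its rest and aligned it to the socket (both at a yaw of about 18.7°). I slid it home and handed in at 13.9 s, still gripping it with 60 N and pressing it down.

**Last checks:**
- **Seating:** the tool met a firm stop at z = 0.0987 m, against 0.099 m expected with the flange on the block. The press there is about 17 N measured (about 19 N net), against the plunger's 8.5 N.
- **Grip:** the fingers read 15.4 to 15.7 mm on the 16 mm handle.
- **Surroundings:** the last pictures show the cover aside and the bowl in place. I did not check the saucer, glove box and pen cup again at the end, but the arm never went near them.

**What disagreed:**
- The top camera put the key about 5 mm off from the wrist camera; I went by the wrist camera, and the grasp agreed with it.
- A side force of about 4 N remains on the tool.
- The plunger depth was not seen directly; I judged it from height and force.

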